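Sweep chopped chocolate into the board's catch drawer

TASK

Take the scraper block and wipe all four chocolate chunks off the chopping board into its open catch drawer, without touching them with the fingers. Put the scraper back down on the worktop and push the drawer fully shut with the chunks inside; leave the tin, the jigger and the jar where they are.

Things in the scene. Friction and masses are not known exactly. Their poses are not given: they have to be found in the camera images.
- station: Wooden chopping station, fixed to the worktop: a frame 178 mm wide (x) round a brown board, drawer below. Origin: on the worktop under the board's centre; z up, the drawer pulls out to -y. Rails 12 mm thick, tops 84 mm above the worktop (8 above the board), bound the board at both x ends (inner faces x = +-77) and the back (inner face y = +112). The board's -y edge (y = -110) has no rail.
- board_top (a point): Centre of the chopping board's top face, 76 mm above the worktop; the board is 150 (x) x 220 (y) mm; axes as the station's.
- drawer (a joint): How far the catch drawer is pulled out along the station's -y (m): 0 fully shut, 0.125 fully out. It starts about 90 to 120 mm out, so part of it lies open below the board's -y edge; it slides stiffly (about 1 N) and stays where it is left.
- drawer_in (a point): Centre of the drawer's inner floor, 13 mm above the worktop; moves with the drawer, axes as the station's. Inside the drawer is 138 (x) x 200 (y) x 37 (deep) mm. Its walls end 4 mm below the board's underside.
- drawer_pull (a point): Centre of the outer (-y) face of the steel pull on the drawer's front, 30 mm above the worktop; moves with the drawer. The pull is a bar 64 (x) x 22 (z) mm, its outer face 22 mm out from the drawer front. Push it along the station's +y to shut the drawer.
- scraper: Scraper block, loose, about 85 to 170 g, standing on the worktop: a black rubber foot 110 (x) x 26 (y) x 14 (z) mm under an upright wooden grip 90 (x) x 22 (y) mm reaching 60 mm above its underside. Origin: centre of the underside; x along its length, z up. Grip it across the 22 mm, centre of the grip 40 mm above the underside.
- chunk_0: Dark chocolate chunk, loose on the board, about 26x20x12 mm, 11 g. Origin: centre of its underside.
- chunk_1: Dark chocolate chunk, loose on the board, about 22x22x14 mm, 11 g. Origin: centre of its underside.
- chunk_2: Dark chocolate chunk, loose on the board, about 26x18x13 mm, 11 g. Origin: centre of its underside.
- chunk_3: Dark chocolate chunk, loose on the board, about 24x20x12 mm, 11 g. Origin: centre of its underside.
- nutmeg_tin: Low round tin, 57 mm across, 39 mm high, on the worktop, to be left alone. Origin: centre of its underside.
- jigger: Hourglass-shaped metal measure, 45 mm across, 91 mm high, on the worktop, to be left alone. Origin: centre of its underside.
- ghee_jar: Jar with a yellowish lid, 59 mm across, 87 mm high, on the worktop, to be left alone. Origin: centre of its underside.
Things that resemble listed ones, but are neither listed nor needed, are in the scene too. There is more than one size of the scraper; the one meant has the size given above.

How it is judged:
On the way, in this order (a step that is already met when the one before it is completed fails the run):
1. all four chunks lie in the drawer (x of chunk_0 in the frame of drawer_in between -0.07 and 0.07 m and y of chunk_0 in the frame of drawer_in between -0.101 and 0.101 m and z of chunk_0 in the frame of drawer_in between -0.006 and 0.04 m and x of chunk_1 in the frame of drawer_in between -0.07 and 0.07 m and y of chunk_1 in the frame of drawer_in between -0.101 and 0.101 m and z of chunk_1 in the frame of drawer_in between -0.006 and 0.04 m and x of chunk_2 in the frame of drawer_in between -0.07 and 0.07 m and y of chunk_2 in the frame of drawer_in between -0.101 and 0.101 m and z of chunk_2 in the frame of drawer_in between -0.006 and 0.04 m and x of chunk_3 in the frame of drawer_in between -0.07 and 0.07 m and y of chunk_3 in the frame of drawer_in between -0.101 and 0.101 m and z of chunk_3 in the frame of drawer_in between -0.006 and 0.04 m), for 0.2 s.
2. the drawer is shut with the chunks inside (all of step 1 and value of joint drawer below 0.005 m), for 0.2 s.
At the end, for the whole second after the job is handed in: All four chunks lie inside the drawer, the drawer is shut to within 5 mm, and the scraper lies or stands at rest on the worktop (its underside's centre less than 30 mm above it) (all of step 2 and height (world z) of scraper below 0.03 m and linear speed of scraper below 0.02 m/s); the robot touches nothing.
It fails at once if a finger touches a chunk (contact force between the fingers and chunk_0 above 0.5 N or contact force between the fingers and chunk_1 above 0.5 N or contact force between the fingers and chunk_2 above 0.5 N or contact force between the fingers and chunk_3 above 0.5 N).
It fails at once if the tin, the jigger or the jar is moved by more than 30 mm (distance of any of nutmeg_tin, jigger, ghee_jar from where it was at the start of the episode above 0.03 m).
It also fails if it takes over 67 s, if anything falls off the work surface, if the arm or the gripper's body presses on something with over 40 N, if the wrist force passes 120 N, or if a joint passes its speed limit or range.

ROBOT

A 7-joint arm with a two-finger parallel gripper is mounted at the origin on a cart in front of the work surface, level with it; the furniture and walls round the work are solid. World frame = base frame: x ahead of the robot, y to its left, z up, the work surface at z = 0. Lengths are in m, angles in rad, forces in N, time in s.
With the tool pointing down it reaches from about 0.425 to 0.825 m from the base axis. Payload 3.6 kg.
Tool frame: the origin (TCP) lies where the fingers leave the gripper's body, on its centre line; the fingertips stand 73 mm ahead of it and the grasp point (between the pads) lies 54 mm ahead of it; z points along the fingers, y is the line along which they close (so a half turn about z gives the same grasp; the last joint's range is limited). The gripper opens to 85 mm and grips with 20 to 120 N. Pads are 22 mm wide; open, the fingers measure 114 mm over their backs; the gripper's body (76 mm by 85 mm) begins 54 mm behind the grasp point. The pads swing forward as they close: fully open they stand 13 mm farther back than shut.
Start: joints at [-1.248, 0.615, -0.013, 1.423, 0.008, 1.103, -0.04], TCP at [0.223, 0.611, 0.304] pointing down, gripper open.
Joint ranges: [-3.12, 3.12], [-0.3, 2.06], [-1.34, 1.32], [0.26, 2.42], [-1.36, 4.5], [0.01, 1.98], [-2.84, 2.84]. Speed limits (rad/s): [2.79, 2.79, 3.14, 3.14, 3.14, 3.14, 3.14].

INTERFACE

Orientations are given as a unit quaternion [x, y, z, w].
In Python, from station import arm, snapshot, camera_info, ticket gives the robot as it stands. Calls block until the motion is done:
- arm.movep(position, orientation): joint-space move of the TCP to a pose.
- arm.line_to(position, velocity=0.15, ori=None): straight line of the TCP; ori=None keeps the orientation; velocity is the mean speed in m/s.
- arm.move_j(angles): joint-space move.
- arm.move_gripper(opening, effort=None): opening from 0.0 (shut) to 1.0 (fully open); effort is the grip in N (None keeps the last); returns when the fingers have stopped.
- arm.pause(seconds).
- arm.ik(position, orientation): joint angles nearest the present ones, or None.
- snapshot(name): name is "side" or "top" or "wrist"; returns the picture (420x560x3 uint8, blue, green, red); there is no depth.
- camera_info(name): a dict with "fx", "fy", "cx", "cy" (pixels), "R" (3x3) and "t" (3): a world point X has camera coordinates R X + t; the wrist camera has in their place "T_tool_cam" (4x4, takes a point from camera to tool coordinates, whose origin is the TCP and whose axes are the flange's). Camera axes: x right, y down, z forward; pixel columns grow to the right and rows downward; lengths in m; the calibration is good to about 2 mm. A picture is of the moment at which its call begins: read the wrist's pose just before it. camera_info takes no time and is no camera call.
A pose or a line that the arm cannot do raises arm.MotionError and nothing moves.
- ticket.finish_job(): hands the job in; it is judged then, once.
Readings, each from a call of its own:
- arm.read_time(): time.
- arm.read_joint_positions(): joint angles.
- arm.read_dq(): joint speeds.
- arm.read_effort(): joint torques, N m.
- arm.read_tool_pos(): TCP position.
- arm.read_eef_rot(): TCP orientation.
- arm.read_ft_force(): force on the tool from outside, world axes, zero at the start.
- arm.read_wrist_torque(): the same for the moment, N m.
- arm.read_opening(): opening from 0.0 (shut) to 1.0 (fully open).
- arm.read_finger_force(): force on a finger pad.
Only numpy, scipy, OpenCV 4.12 (cv2) and the standard library are available. Lean on these libraries where they do the work, as an engineer would, in place of code of your own. Each camera call takes 0.05 s, during which the arm holds its last target. There are 200 camera calls.

## Working session

There is one attempt and no reset: what is moved stays moved. The work goes in short steps, each a Python script; the robot and the scene stay as the last script left them, time stands still between calls to the robot, and variables do not carry over. Pictures are saved under pics/ and viewed, at most 10 in all, crops included, and the job is handed in when it is done.

```bash
mkdir -p pics; ls
python3 - <<'E'
from station import arm,snapshot,camera_info
import cv2
for n in("top","side"):
    cv2.imwrite(f"pics/{n}0.png",snapshot(n)); c=camera_info(n); print(n,c)
print(arm.read_time(),arm.read_eef_rot(),camera_info("wrist"))
E
```

```text
pics
top {'fx': 519.4935671282591, 'fy': 519.4935671282591, 'cx': 273.96379276364024, 'cy': 210.2081473201982, 'R': array([[-1.41235151e-02, -9.99897222e-01, -2.46416877e-03],
       [-9.77983551e-01,  1.43270522e-02, -2.08189602e-01],
       [ 2.08203509e-01, -5.30452463e-04, -9.78085383e-01]]), 't': array([0.10745436, 0.54032428, 1.37222623])}
side {'fx': 515.343629950368, 'fy': 515.343629950368, 'cx': 279.8339690188021, 'cy': 209.24020859256868, 'R': array([[-0.99968289,  0.00684457, -0.02423387],
       [ 0.02409694,  0.53944888, -0.84167348],
       [ 0.00731204, -0.84199053, -0.53944275]]), 't': array([ 0.56669444, -0.01350571,  1.47361081])}
0.1 [ 1.73955476e-01  9.84752785e-01 -1.18698899e-03 -1.88072458e-04] {'fx': 298.6954936571, 'fy': 298.6954936571, 'cx': 280.60204098713706, 'cy': 209.2142049817411, 'T_tool_cam': array([[ 1.01392649e-03, -9.64012398e-01, -2.65855351e-01,
         6.84428858e-02],
       [ 9.99999481e-01,  9.51536737e-04,  3.63478691e-04,
         1.24421809e-04],
       [-9.74268307e-05, -2.65855582e-01,  9.64012863e-01,
        -7.03888777e-02],
       [ 0.00000000e+00,  0.00000000e+00,  0.00000000e+00,
         1.00000000e+00]])}
```

View pics/top0.png

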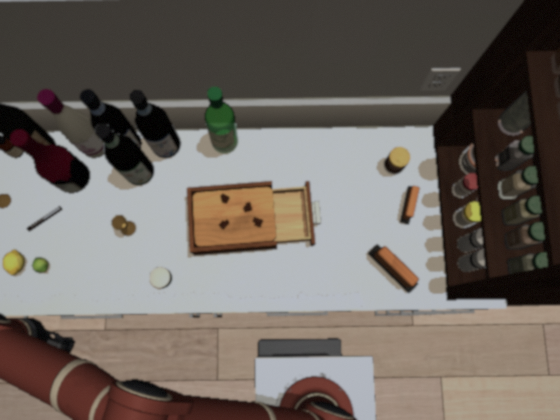

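View pics/side0.png

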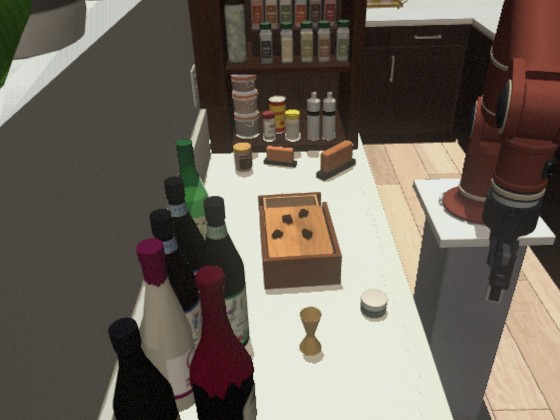

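```bash
cat > h.py <<'E'
import numpy as np
from station import arm,snapshot,camera_info
def cast(cam,u,v,z):
    c=camera_info(cam);d=c["R"].T@np.array([(u-c["cx"])/c["fx"],(v-c["cy"])/c["fy"],1.]);o=-c["R"].T@c["t"]
    return o+d*(z-o[2])/d[2]
def proj(cam,X):
    c=camera_info(cam);p=c["R"]@np.asarray(X)+c["t"];return c["fx"]*p[0]/p[2]+c["cx"],c["fy"]*p[1]/p[2]+c["cy"]
E
python3 - <<'E'
import cv2
i=cv2.imread("pics/top0.png")[155:300,180:430]
cv2.imwrite("pics/crop0.png",cv2.resize(i,None,fx=3.2,fy=3.2,interpolation=cv2.INTER_CUBIC))
E
```

```text
(no output)
```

View pics/crop0.png

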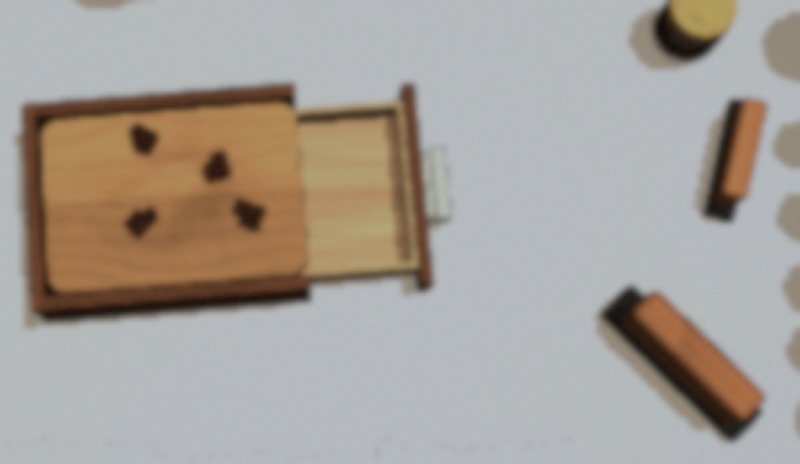

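Run:
```python
from h import *
C=lambda u,v,z: cast("top",u/3.2+180,v/3.2+155,z)
np.set_printoptions(precision=4,suppress=True)
for n,pts,z in [("rail TL,TR,BR,BL",[(24,105),(294,86),(308,291),(38,306)],.084),("board R",[(297,101),(305,272)],.076),
 ("drawerfront outer top TL/BL",[(413,86),(431,287)],.05),("pull out",[(443,148),(451,218)],.04),
 ("small grip top",[(740,101),(766,103),(745,200),(721,196)],.06),("big grip top",[(655,294),(763,398),(745,420),(637,313)],.06),
 ("small foot ends",[(727,107),(717,218)],.014),("big foot ends",[(615,305),(735,437)],.014),("chunks",[(144,139),(217,167),(249,215),(140,221)],.088)]:
    P=np.array([C(*p,z) for p in pts]); print(n,P[:,:2].tolist() if 0 else P[:,:2].round(4).tolist(),np.linalg.norm(np.diff(P,axis=0),axis=1).round(4))
```

```text
rail TL,TR,BR,BL [[0.6019, 0.3343], [0.6152, 0.1043], [0.4389, 0.095], [0.4296, 0.3192]] [0.2304 0.1766 0.2244]
board R [[0.6041, 0.1019], [0.4561, 0.0972]] [0.1481]
drawerfront outer top TL/BL [[0.6229, 0.0004], [0.4456, -0.01]] [0.1776]
pull out [[0.5692, -0.025], [0.507, -0.0299]] [0.0624]
small grip top [[0.6026, -0.2816], [0.6005, -0.3039], [0.5152, -0.2798], [0.519, -0.2595]] [0.0225 0.0886 0.0206]
big grip top [[0.4355, -0.1982], [0.3469, -0.2831], [0.3289, -0.2668], [0.4196, -0.1821]] [0.1227 0.0242 0.1241]
small foot ends [[0.609, -0.2822], [0.5084, -0.2666]] [0.1019]
big foot ends [[0.4326, -0.1726], [0.3174, -0.2693]] [0.1504]
chunks [[0.5697, 0.2316], [0.5446, 0.17], [0.5031, 0.1434], [0.4993, 0.2346]] [0.0665 0.0493 0.0913]
```

The two scraper candidates in the top picture are the small one at (410,204) and the large one at (393,268). The small one's grip measures about 89x21 mm and the large one's about 123x24 mm. The crop shows the small one matches the 90x22 mm given. Next I take wrist views on the way to the grasp.

```bash
cat >> h.py <<'E'
import cv2
from scipy.spatial.transform import Rotation as Ro
def q(deg): return (Ro.from_euler('z',deg,degrees=True)*Ro.from_euler('x',180,degrees=True)).as_quat()
S0=np.array([.522,.208]);SY=3.1
def st(x,y,z): return [*(S0+Ro.from_euler('z',SY,degrees=True).as_matrix()[:2,:2]@[x,y]),z]
def wshot(name):
    T=np.eye(4);T[:3,3]=arm.read_tool_pos();T[:3,:3]=Ro.from_quat(arm.read_eef_rot()).as_matrix()
    cv2.imwrite(f"pics/{name}.png",snapshot("wrist"));np.save(f"pics/{name}.npy",T@camera_info("wrist")["T_tool_cam"])
def wcast(name,u,v,z):
    T=np.load(f"pics/{name}.npy");c=camera_info("wrist")
    d=T[:3,:3]@[(u-c["cx"])/c["fx"],(v-c["cy"])/c["fy"],1.];return T[:3,3]+d*(z-T[2,3])/d[2]
E
python3 - <<'E'
from h import *
arm.movep([.52,.17,.33],q(183)); wshot("w_st")
arm.movep([.56,-.281,.26],q(165)); wshot("w_sc")
print(arm.read_time(),arm.read_joint_positions())
a=cv2.imread("pics/w_st.png");b=cv2.imread("pics/w_sc.png")
cv2.imwrite("pics/both.png",cv2.resize(np.hstack([a,b]),(800,300)))
E
```

```text
3.8 [ 0.33364304  0.62233027  0.15718342  1.55628531 -0.11272069  0.97147174
  1.83808649]
```

View pics/w_st.png

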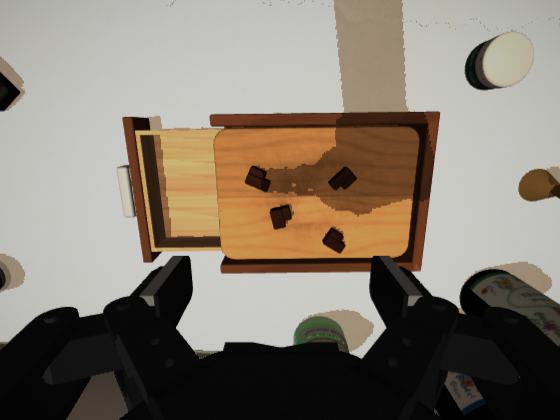

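View pics/w_sc.png

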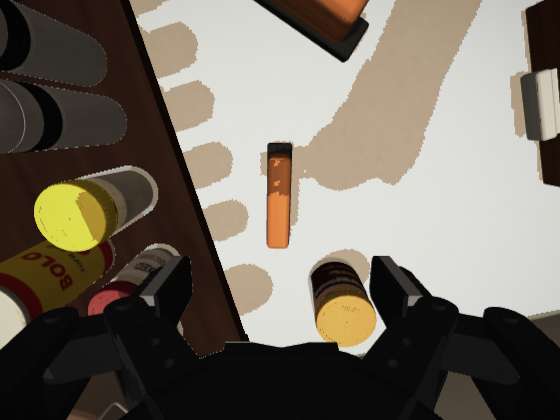

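Run:
```python
from h import *
def P(n,l,z): return np.array([wcast(n,u,v,z)[:2] for u,v in l]).round(4).tolist()
print("grip",P("w_sc",[(267,248),(288,247),(291,159),(269,159)],.06))
print("foot end",P("w_sc",[(268,143),(292,143)],.014))
for z in(0,.02): print("shelf",z,P("w_sc",[(148,50),(190,180),(240,328)],z))
print("jar lid",P("w_sc",[(345,320)],.087))
print("rails TL TR BR BL",P("w_st",[(211,115),(439,112),(420,271),(222,272)],.084))
print("rail inner back",P("w_st",[(425,126),(411,265)],.08))
print("board edge",P("w_st",[(214,128),(221,258)],.076))
print("front top",P("w_st",[(124,119),(145,263)],.05),"pull",P("w_st",[(119,168),(124,216)],.035))
def S(p): return (Ro.from_euler('z',-SY,degrees=True).as_matrix()[:2,:2]@(np.array(p)-S0)).round(4).tolist()
print("chunks",[S(p) for p in P("w_st",[(258,179),(281,217),(334,240),(343,178)],.086)])
print("inner drawer front",P("w_st",[(155,135),(160,245)],.05))
```

```text
grip [[0.6019, -0.3025], [0.6062, -0.2824], [0.5245, -0.2587], [0.5195, -0.2779]]
foot end [[0.5076, -0.2773], [0.5139, -0.2533]]
shelf 0 [[0.3899, -0.37], [0.5249, -0.3731], [0.7238, -0.3748]]
shelf 0.02 [[0.3963, -0.3634], [0.5231, -0.3663], [0.71, -0.368]]
jar lid [[0.6805, -0.2467]]
rails TL TR BR BL [[0.4438, 0.0977], [0.4281, 0.3272], [0.6041, 0.3397], [0.618, 0.1094]]
rail inner back [[0.4422, 0.3175], [0.5989, 0.33]]
board edge [[0.4564, 0.0989], [0.6041, 0.1066]]
front top [[0.4527, -0.0074], [0.6287, 0.0047]] pull [[0.5107, -0.0258], [0.5719, -0.0248]]
chunks [[-0.0192, -0.0595], [0.0229, -0.035], [0.0498, 0.0245], [-0.0205, 0.0307]]
inner drawer front [[0.4682, 0.0263], [0.6028, 0.0251]]
```

```bash
sed -i 's/^S0=.*/S0=np.array([.523,.2105]);SY=3.5/' h.py
python3 - <<'E'
from h import *
arm.move_gripper(.7)
arm.line_to([.562,-.2807,.15],.2,q(164)); arm.line_to([.562,-.2807,.098],.08)
arm.move_gripper(0,50)
print(arm.read_opening(),arm.read_finger_force(),arm.read_tool_pos(),arm.read_ft_force())
f0=arm.read_ft_force()[2]
arm.line_to([.562,-.2807,.25],.2); print(arm.read_opening(),arm.read_ft_force(),f0)
arm.movep(st(.0145,.082,.25),q(180+SY)); wshot("w_held")
print(arm.read_time(),arm.read_tool_pos())
E
```

```text
0.25187376630550645 49.75258648395538 [ 0.56232518 -0.28096143  0.09862709] [-0.51435158 -0.56092432  1.97342715]
0.248849224298017 [ 0.10722617  0.12758133 -1.86486793] 1.9734271533907886
9.1333 [0.53342575 0.2914653  0.25002664]
```

View pics/w_held.png

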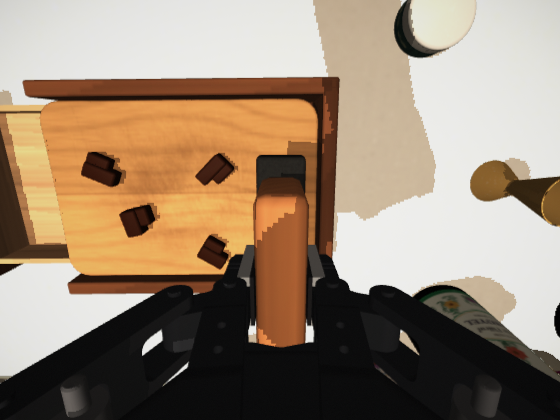

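Run:
```python
from h import *
arm.line_to(st(.0145,.082,.19),.12); 
z=.178
arm.line_to(st(.0145,.082,z),.05); print(arm.read_ft_force())
while arm.read_ft_force()[2]<1 and z>.1735:
    z-=.001; arm.line_to(st(.0145,.082,z),.03)
print(z,arm.read_ft_force(),arm.read_tool_pos())
z=max(z,.1735)+.0012
arm.line_to(st(.0145,.082,z),.03)
arm.line_to(st(.0145,-.095,z),.07); print(arm.read_ft_force())
arm.line_to(st(.0145,-.122,z),.05); print(arm.read_ft_force())
arm.pause(.3)
arm.line_to(st(.0145,-.122,.27),.2)
arm.movep(st(-.0,.05,.30),q(180+SY)); wshot("w_after")
print(arm.read_time(),arm.read_opening())
```

```text
[-0.16827262  0.66624713 -0.68748198]
0.174 [-1.87206031 -0.62209032  4.06667454] [0.53251098 0.29326438 0.17464026]
[-0.3261171   0.91481478 -1.25647804]
[-0.23015967 -0.12387083 -1.15194757]
16.5 0.25083575011118875
```

View pics/w_after.png

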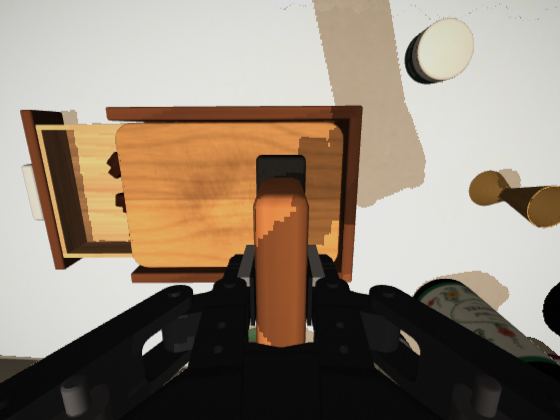

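Run:
```python
from h import *
arm.movep([.56,-.2,.25],q(175)); arm.line_to([.56,-.2,.108],.15)
z=.102
arm.line_to([.56,-.2,z],.05)
while arm.read_ft_force()[2]<1 and z>.0965:
    z-=.001; arm.line_to([.56,-.2,z],.03)
print(z,arm.read_ft_force())
arm.move_gripper(.7); arm.line_to([.56,-.2,.25],.2)
arm.movep([.48,-.03,.33],q(180+SY)); wshot("w_drw")
print(arm.read_time())
cv2.imwrite("pics/top1.png",snapshot("top"))
a=cv2.resize(cv2.imread("pics/top1.png")[150:300,180:430],(500,300),interpolation=cv2.INTER_CUBIC)
b=cv2.imread("pics/w_drw.png")[:300,60:560]
cv2.imwrite("pics/chk.png",np.vstack([a,b]))
```

```text
0.09799999999999999 [-1.70483406  0.42033242  4.8875991 ]
22.8083
```

View pics/chk.png

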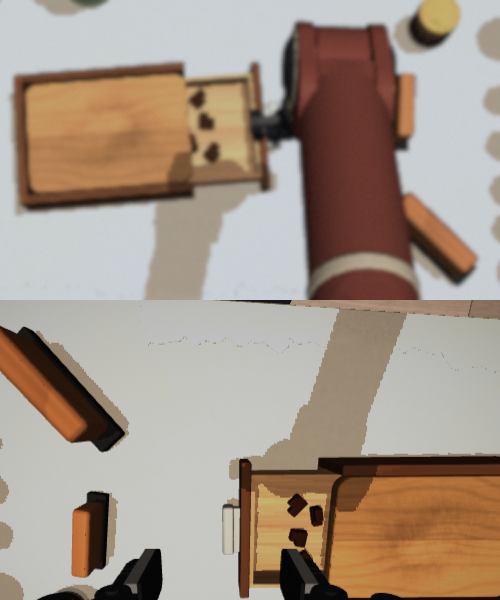

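Run:
```python
from h import *
arm.move_gripper(0,40)
y=-.275
arm.movep(st(0,y,.25),q(90+SY)); arm.line_to(st(0,y,.102),.15)
b=arm.read_ft_force(); n=0
while y<-.1:
    y+=.004 if y<-.165 else .002
    arm.line_to(st(0,y,.102),.06)
    f=-(np.array(arm.read_ft_force())-b)[1]; n+=1
    if n%4==0: print(round(y,3),round(f,1),end='; ')
    if f>9: print("stop",y,f);break
t=arm.read_tool_pos(); print(t,arm.read_time())
arm.line_to(st(0,y-.05,.102),.1); arm.line_to(st(0,y-.05,.25),.2)
arm.movep([.47,-.05,.33],q(180+SY)); wshot("w_end")
cv2.imwrite("pics/top2.png",snapshot("top"))
a=cv2.resize(cv2.imread("pics/top2.png")[150:300,180:430],(500,300),interpolation=cv2.INTER_CUBIC)
cv2.imwrite("pics/chk2.png",np.vstack([a,cv2.imread("pics/w_end.png")[:300,60:560]])); print(arm.read_time())
```

```text
-0.259 0.1; -0.243 -0.4; -0.227 -0.7; -0.211 -0.4; -0.195 -0.3; -0.179 0.5; -0.163 0.1; -0.155 0.7; stop -0.1489999999999999 10.23746302214319
[0.53230512 0.05625653 0.10209776] 34.4833
37.4
```

View pics/chk2.png

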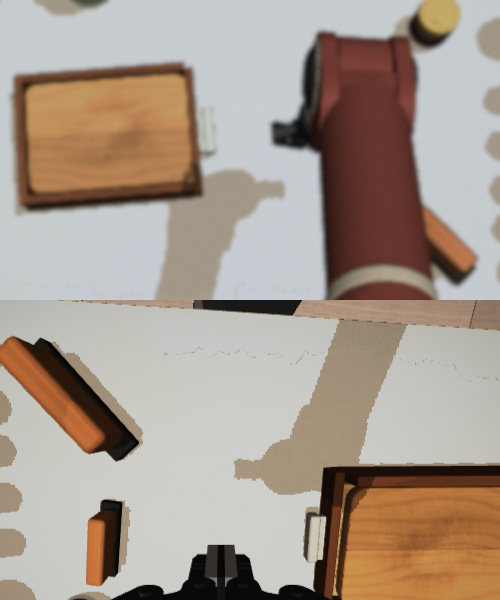

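```bash
python3 -c "
from station import arm,ticket
print(ticket.finish_job(),arm.read_time())"
```

```text
the job is handed in; nothing more can be done
the job is handed in; nothing more can be done
```

The job is handed in, but it gave no verdict: the pictures showed all four chunks in the drawer before it was shut, the push ended at a firm stop with its front flush, the scraper stands on the worktop, and I kept clear of the tin, jigger and jar (about 37 s used).

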